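# Push the screw pots home and shut the gate

## Task

Push the row of five screw pots along the rail as one train, pushing only on the orange pot at the back, until the front pot is against the blue end stop; then push the red gate arm round until it is fully shut across the rail behind them. Only push, and gently: do not pinch, ram, lift or tip any pot, do not let the row come apart, and leave everything else on the bench where it is.

Things in the scene. Friction and masses are not known exactly. Their poses are not given: they have to be found in the camera images.
- rail: Fixed aluminium U-channel on the bench, 320 mm long, 40 mm wide. Origin: centre of its underside, on the bench; x runs along the rail towards the end stop, y across it, z up. Channel floor 4 mm above the bench, 32 mm wide; side walls 4 mm thick, tops 12 mm above the bench. The end away from the stop (x = -160 mm) is open.
- end_stop (a point): Middle of the face, towards the pots, of the blue end stop block (32 mm high), 18 mm above the bench; at x = +148 mm in the rail's frame. With all five pots home the orange pot's centre is at x = +13 mm and its rear face at x = -2 mm in the rail's frame.
- pot_orange: Orange screw pot, always at the back of the row (farthest from the stop). Square open-topped plastic box 30 x 30 mm, 30 mm tall, 2 mm walls, 28 to 60 g with its screws. Origin: centre of its underside, which rests on the channel floor; x axis along the rail towards the stop, z up. The row starts about 60 to 100 mm short of the stop.
- pot_yellow: Yellow screw pot, same shape, size, mass range and origin as the orange one; one of the four in front of it, in any order, each touching the next (30 mm spacing).
- pot_blue: Blue screw pot, same shape, size, mass range and origin as the orange one; one of the four in front of it, in any order, each touching the next (30 mm spacing).
- pot_green: Green screw pot, same shape, size, mass range and origin as the orange one; one of the four in front of it, in any order, each touching the next (30 mm spacing).
- pot_white: White screw pot, same shape, size, mass range and origin as the orange one; one of the four in front of it, in any order, each touching the next (30 mm spacing).
- gate (a joint): Angle a (rad) of the red gate arm about its upright pivot. 0: arm parallel to the rail, pointing away from the end stop (open); grows as the free end swings in over the rail; 1.57: end of travel, straight across the rail (shut), 4 mm behind the orange pot of a row that is home. Starts between -0.4 and 0.15. Light friction (under 1 N at the free end); it stays where it is left.
- gate_pivot (a point): The gate's pivot axis at the arm's mid-height, 23 mm above the bench; fixed to the rail at x = -9 mm, y = -50 mm in its frame. The hub is 16 mm across, its top 32 mm above the bench.
- gate_end (a point): Middle of the free end of the red gate arm, 62 mm from the pivot axis. A straight bar 6 mm thick, from 16 to 30 mm above the bench, so it passes over the rail walls. In the rail's frame it runs from the pivot along (-cos a, sin a), a being the joint value; pushing its side that faces away from the rail, along (sin a, cos a), shuts it.
- screwdriver: Bystander: yellow and black screwdriver, 162 mm long, 18 mm thick, lying about along the rail on its +y side, 60 to 75 mm from the rail's centre line. Origin: under its middle; x along the blade.
- loupe: Bystander: steel loupe, upright, 28 mm across, 33 mm tall, on the gate's side of the rail nearer the end stop. Origin: centre of its underside.
- drink: Bystander: gold drink bottle with orange cap, 62 mm across, 165 mm tall. Origin: centre of its underside.
- blower: Bystander: yellow pear-shaped dust blower, 62 mm across, 105 mm tall. Origin: centre of its underside.
- pen: Bystander: green and white pen lying down, 135 mm long, 10 mm thick. Origin: under its middle.
- tape: Bystander: amber tape roll lying flat, 60 mm across, 18 mm tall. Origin: centre of its underside.
Things that resemble listed ones, but are neither listed nor needed, are in the scene too. Several things look just like the pot_blue: the one meant starts farthest to the robot's left.

How it is judged:
By the outcome, as a careful person would: the job done as asked, in the order asked, and still so for the second after the job is handed in, with the robot touching nothing.
It also fails if it takes over 48 s, if anything falls off the work surface, if the arm or the gripper's body presses on something with over 40 N, if the wrist force passes 120 N, or if a joint passes its speed limit or range.

## Robot

A 6-joint arm with a two-finger parallel gripper is mounted at the origin on the work surface. World frame = base frame: x ahead of the robot, y to its left, z up, the work surface at z = 0. Lengths are in m, angles in rad, forces in N, time in s.
With the tool pointing down it reaches from about 0.375 to 0.9 m from the base axis. Payload 3.1 kg.
Tool frame: the origin (TCP) lies midway between the tips of the shut fingers; the grasp point (between the pads) lies 19 mm behind it (pinch_z is the distance from the TCP to the grasp point, in m); y points along the fingers, z is the direction in which the jaws open and shut, and the axes are right-handed (so a half turn about y gives the same grasp; the last joint's range is limited). The gripper opens to 87 mm and grips with 3 to 60 N. Pads are 19 mm wide; open, the fingers measure 117 mm over their backs; the gripper's body (75 mm by 190 mm) begins 51 mm behind the grasp point.
Start: joints at [-1.339, 0.527, 1.433, -0, 1.181, -0.178], TCP at [0.25, -0.573, 0.223] pointing down, gripper open.
Joint ranges: [-3.08, 3.08], [-0.75, 2.2], [0.22, 2.44], [-1.43, 4.57], [0, 2.65], [-2.85, 2.85]. Speed limits (rad/s): [2.79, 2.79, 3.14, 3.14, 3.14, 3.14].

## Interface

Orientations are given as a unit quaternion [x, y, z, w].
In Python, from rig import * gives the robot as it stands.
- The arm moves only by the tool drive_tool, never from a script. Its argument "plan" is a list of rows, each a list of 7 numbers: the shift along the tool's x, y, z in mm, then the turn, a rotation vector about the tool's x, y, z in degrees, then the finger opening in mm, from 0 to 87. A call has 1 to 10 rows; each row is the pose to reach, as a shift and turn from the pose commanded when the call began, along the tool's axes at that moment; what a row does not reach only later rows make up. A row lasts 1/10 s, in which the tool goes at most 50 mm and 8.59 degrees, less where a joint would pass 70% of its speed; a pose out of reach is approached as far as the arm can. A call with a gripper value outside its range is refused whole. The fingers move at their own pace and stop on an object; "newtons" is the grip in N (left out, the last holds). Time passes only in rows, so rows that repeat a pose let the fingers close. It gives the time, the measured TCP pose, the force and the opening at its end, in the units of the state.
- get_obs(): the state, without advancing time (a new reading comes with each control period).
- camera(name): name is "side" or "top"; returns the picture (400x640x3 uint8, blue, green, red); there is no depth.
- get_calibration(name): a dict with "fx", "fy", "cx", "cy" (pixels), "origin" and "rotation" of the camera in the world. Camera axes: x right, y down, z forward; pixel columns grow to the right and rows downward; lengths in m; the calibration is good to about 2 mm. A picture is of the moment at which its call begins. get_calibration takes no time and is no camera call.
- hand_in(): hands the job in, once; it reports no verdict.
Trained networks look in the newest picture that a camera, given by its name, has taken for a name from the list of things; names that differ only in an ending like _2 or _b are one class to them, and where a whole thing is asked for, a point or a joint stands for the part that bears it (a point fixed in the world has none). Each returns a list of dicts, best first, with "conf" (0 to 1); they miss things now and then, are a little off and sometimes report something else, mostly with a low value. They report only what shows in the picture. A call takes as long as a camera call. They do not tell look-alikes from the thing itself.
- spot_in(camera, target): "location" ([column, row] in pixels, amid what is visible of it).
- mark_of(camera, target): "location" ([column, row] in pixels: a listed point, or the origin of a listed thing).
The state is a dict: "time": time; "q": joint angles; "joint_velocities": joint speeds; "joint_torque": joint torques, N m; "position": TCP position; "tool_rot": TCP orientation; "ft_force": force on the tool from outside, world axes, zero at the start; "moment": the same for the moment, N m; "grip_width": finger opening in m.
Only numpy, scipy, OpenCV 4.12 (cv2) and the standard library are available. Lean on these libraries where they do the work, as an engineer would, in place of code of your own. Each camera call takes 0.05 s, during which the arm holds its last target. There are 200 camera calls.

## Working session

There is one attempt and no reset: what is moved stays moved. The work goes in short steps, Python scripts to look and compute and a tool call to move; the robot and the scene stay as the last step left them, time stands still between calls to the robot, and variables do not carry over. Pictures are saved under pics/ and viewed, about 8 in all and at most 12, crops included, and the job is handed in when it is done.

Besides the shell and the picture viewer there is one more tool, called after ">>>" as name([rows], argument=value, ...), one row to a line, values as JSON. drive_tool: Moves the arm, as the interface text tells. Its arguments: {"type":"object","properties":{"plan":{"type":"array","items":{"type":"array","items":{"type":"number"}}},"newtons":{"type":"number"}},"required":["plan"]}

```bash
mkdir -p pics
cat > h.py <<'E'
from rig import *
import numpy as np, cv2
from scipy.spatial.transform import Rotation as R
def ray(c,p):
    k=get_calibration(c); d=np.array([(p[0]-k['cx'])/k['fx'],(p[1]-k['cy'])/k['fy'],1.])
    return np.array(k['origin']),np.array(k['rotation'])@d
def atz(c,p,z):
    o,d=ray(c,p); return o+d*(z-o[2])/d[2]
def proj(c,P):
    k=get_calibration(c); v=np.array(k['rotation']).T@(np.array(P)-np.array(k['origin']))
    return np.array([k['fx']*v[0]/v[2]+k['cx'],k['fy']*v[1]/v[2]+k['cy']])
def tri(p1,p2,c1='top',c2='side'):
    o1,d1=ray(c1,p1);o2,d2=ray(c2,p2); d1/=np.linalg.norm(d1);d2/=np.linalg.norm(d2)
    s=np.linalg.lstsq(np.c_[d1,-d2],o2-o1,rcond=None)[0]
    a=o1+d1*s[0];b=o2+d2*s[1]; return (a+b)/2,np.linalg.norm(a-b)
E
cat > a.py <<'E'
from h import *
for c in ('top','side'):
    cv2.imwrite(f'pics/{c}1.png',camera(c)); k=get_calibration(c); print(c,np.round(k['origin'],3),np.round(k['rotation'],2).tolist(),k['fx'])
np.set_printoptions(precision=4,suppress=True)
zs=dict(end_stop=.018,pot_orange=.004,pot_yellow=.004,pot_blue=.004,pot_green=.004,pot_white=.004,gate_pivot=.023,gate_end=.023,rail=0,loupe=0,screwdriver=0,drink=0,blower=0,pen=0,tape=0)
for t,z in zs.items():
    for c in ('top','side'):
        if c=='side' and t in('drink','blower','pen','tape'): continue
        for d in mark_of(c,t)[:4]:
            if d['conf']>.2: print(t,c,round(d['conf'],2),np.round(d['location'],1),atz(c,d['location'],z)[:2])
o=get_obs(); print(o['time'],o['position'],o['tool_rot'],R.from_quat(o['tool_rot']).as_matrix(),o['grip_width'])
E
python3 a.py
```

```text
top [0.41  0.013 1.292] [-0.7, 0.71, -0.04, 0.03] 438.40778403022796
side [-0.021  0.562  0.875] [-0.35, 0.86, -0.34, 0.14] 485.7111994139439Traceback (most recent call last):
  File "a.py", line 10, in <module>
    if d['conf']>.2: print(t,c,round(d['conf'],2),np.round(d['location'],1),atz(c,d['location'],z)[:2])
                                                                            ~~~^^^^^^^^^^^^^^^^^^^
  File "h.py", line 8, in atz
    o,d=ray(c,p); return o+d*(z-o[2])/d[2]
        ~~~^^^^^
  File "h.py", line 6, in ray
    return np.array(k['origin']),np.array(k['rotation'])@d
                                 ~~~~~~~~~~~~~~~~~~~~~~~^~
ValueError: matmul: Input operand 1 has a mismatch in its core dimension 0, with gufunc signature (n?,k),(k,m?)->(n?,m?) (size 3 is different from 4)
```

Rotation is a quaternion.

```bash
sed -i "s/np.array(k\['rotation'\])/R.from_quat(k['rotation']).as_matrix()/" h.py; python3 a.py
```

```text
top [0.41  0.013 1.292] [-0.7, 0.71, -0.04, 0.03] 438.40778403022796
side [-0.021  0.562  0.875] [-0.35, 0.86, -0.34, 0.14] 485.7111994139439
end_stop top 0.7 [245.1 194.5] [0.5632 0.1993]
end_stop top 0.25 [318.8 211.9] [ 0.5071 -0.0144]
end_stop side 0.66 [242.9 243.9] [0.5645 0.1989]
pot_orange top 0.69 [320.8 211.1] [ 0.5104 -0.0207]
pot_orange top 0.63 [295.2 203.3] [0.5353 0.0542]
pot_orange top 0.4 [245.3 195.1] [0.5631 0.2008]
pot_orange side 0.62 [324.3 209.4] [ 0.5166 -0.013 ]
pot_yellow top 0.56 [278.4 200.5] [0.5448 0.1036]
pot_yellow side 0.6 [279.3 226.5] [0.5537 0.1001]
pot_blue top 0.59 [334.8 248.7] [ 0.3991 -0.0588]
pot_blue top 0.45 [350.1 165.8] [ 0.6436 -0.1115]
pot_blue top 0.41 [309.2 207.8] [0.521  0.0133]
pot_blue side 0.53 [310.8 215.4] [0.526  0.0237]
pot_blue side 0.49 [318.2 166.8] [ 0.6329 -0.11  ]
pot_green top 0.64 [294.6 202.8] [0.5368 0.056 ]
pot_green side 0.68 [291.7 225.5] [0.5354 0.0775]
pot_green side 0.44 [303.4 222.4] [0.5228 0.0515]
pot_white top 0.52 [288.2 202.7] [0.5376 0.0748]
pot_white side 0.25 [315.1 187.9] [ 0.5838 -0.049 ]
gate_pivot
[... 257 characters left out ...]
] [0.5324 0.0482]
rail side 0.44 [174.1 299.6] [0.5644 0.3848]
loupe top 0.63 [271.1 175.5] [0.6205 0.1242]
loupe side 0.48 [255.5 219.9] [0.6116 0.1241]
screwdriver top 0.61 [294.2 223.7] [0.4754 0.0585]
screwdriver top 0.51 [214.2 242.5] [0.4261 0.2936]
screwdriver side 0.78 [314.  238.6] [0.4729 0.0661]
drink top 0.81 [184.1 196.9] [0.5625 0.3816]
blower top 0.59 [441.3 196.9] [ 0.5445 -0.3807]
pen top 0.48 [427.4 234.1] [ 0.435  -0.3338]
tape top 0.48 [212.6 239.1] [0.4362 0.2982]
tape top 0.41 [292.2 226.1] [0.4685 0.0646]
1.55 [ 0.2496 -0.573   0.2226] [ 0.1442 -0.6922  0.6923 -0.1442] [[-0.9168 -0.      0.3993]
 [-0.3993 -0.     -0.9168]
 [ 0.     -1.      0.    ]] 0.08707558288166634
```

View pics/top1.png

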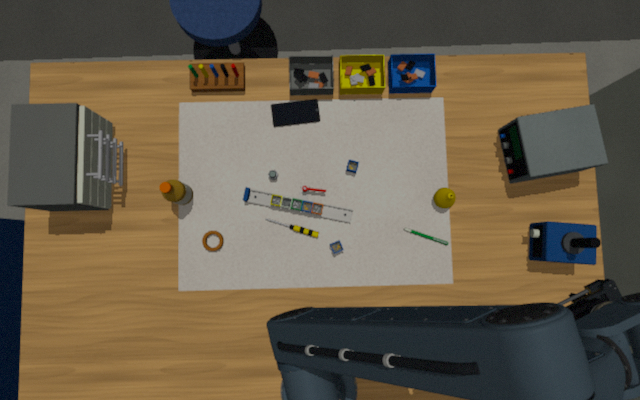

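View pics/side1.png

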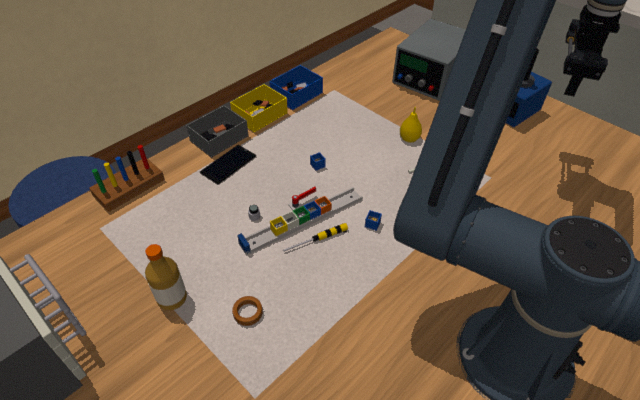

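Top: blue stop at (246,194), row yellow/white/green/blue/orange ending at orange (317,210), red gate (305,189)–(326,191). The side view agrees: stop (244,242), orange (323,205). Next I fit the rail pose and check it with an overlay.

```bash
cat > fit.py <<'E'
from h import *
import sys
from scipy.optimize import least_squares
np.set_printoptions(precision=4,suppress=True)
def W(p,P):
    P=np.atleast_2d(P); c,s=np.cos(p[2]),np.sin(p[2])
    return np.c_[p[0]+c*P[:,0]-s*P[:,1],p[1]+s*P[:,0]+c*P[:,1],P[:,2]]
if __name__=='__main__':
    obs=[]; 
    box={'top':(235,340,175,235),'side':(225,375,165,265)}
    for c in ('top','side'):
        im=camera(c); x0,x1,y0,y1=box[c]
        for t in ('end_stop','gate_pivot','gate_end','rail','pot_orange','pot_yellow','pot_white','pot_green','pot_blue'):
            for d in mark_of(c,t):
                u,v=d['location']
                if d['conf']>.25 and x0<u<x1 and y0<v<y1: obs.append((c,t,np.array([u,v])))
    def pts(p):
        x,y,th,s,a=p
        L=dict(end_stop=[.148,0,.018],gate_pivot=[-.009,-.05,.023],gate_end=[-.009-.062*np.cos(a),-.05+.062*np.sin(a),.023],rail=[0,0,0])
        for i,n in enumerate(['orange','blue','green','white','yellow']): L['pot_'+n]=[s+.03*i,0,.004]
        return {k:W(p,v)[0] for k,v in L.items()}
    def f(p):
        P=pts(p); return np.concatenate([proj(c,P[t])-u for c,t,u in obs])
    r=least_squares(f,[.53,.05,1.34,-.06,0],loss='soft_l1',f_scale=1.)
    p=r.x; print(p, np.degrees(p[2]))
    e=f(p).reshape(-1,2)
    for o,q in zip(obs,e): print(o[0],o[1],np.round(q,1))
    np.save('pose.npy',p)
    out=[]
    for c in ('top','side'):
        x0,x1,y0,y1=box[c]; im=camera(c); S=5
        z=cv2.resize(im[y0:y1,x0:x1],None,fx=S,fy=S,interpolation=cv2.INTER_CUBIC)
        def line(A,B,col):
            q=[tuple(int(round(t)) for t in (proj(c,w)-[x0,y0]+.5)*S) for w in W(p,[A,B])]; cv2.line(z,q[0],q[1],col,1)
        for sx in (-.02,.02): line([-.16,sx,.012],[.16,sx,.012],(0,255,255))
        for k in range(6): line([p[3]-.015+.03*k,-.015,.034],[p[3]-.015+.03*k,.015,.034],(255,0,255))
        line([.148,-.016,.032],[.148,.016,.032],(255,255,0))
        a=p[4]; line([-.009,-.05,.03],[-.009-.062*np.cos(a),-.05+.062*np.sin(a),.03],(0,255,0))
        out.append(z)
        print(z.shape)
    w=max(o.shape[1] for o in out); out=[cv2.copyMakeBorder(o,0,0,0,w-o.shape[1],0) for o in out]
    v=np.vstack(out); v=cv2.resize(v,None,fx=600/v.shape[0] if v.shape[0]>600 else 1,fy=600/v.shape[0] if v.shape[0]>600 else 1)
    cv2.imwrite(sys.argv[1],v)
E
python3 fit.py pics/ov1.png
```

```text
[ 0.5323  0.0465  1.3724 -0.0598  0.2206] 78.63531967065501
top end_stop [-1.2  0. ]
top gate_pivot [1.8 0.1]
top gate_end [  2.6 -16.3]
top gate_end [-3.4 -0.3]
top rail [-1.2 -0.6]
top pot_orange [-3.2 -1.4]
top pot_orange [15.5 19.1]
top pot_white [-38.1   9.1]
top pot_white [-0.5 -0.4]
top pot_green [ 3.3 -1.3]
top pot_blue [1.  0.1]
side end_stop [ 2.1 -2.6]
side gate_end [1.9 7. ]
side rail [-0.8  1.1]
side pot_orange [-0.2  1.7]
side pot_yellow [2.7 0.2]
side pot_white [ 1.8 -0.7]
side pot_green [-0.9  0.3]
side pot_blue [-58.2  -7.8]
side pot_blue [ 4.3 -0.3]
side pot_blue [-6.7 48.1]
(300, 525, 3)
(500, 750, 3)
```

View pics/ov1.png

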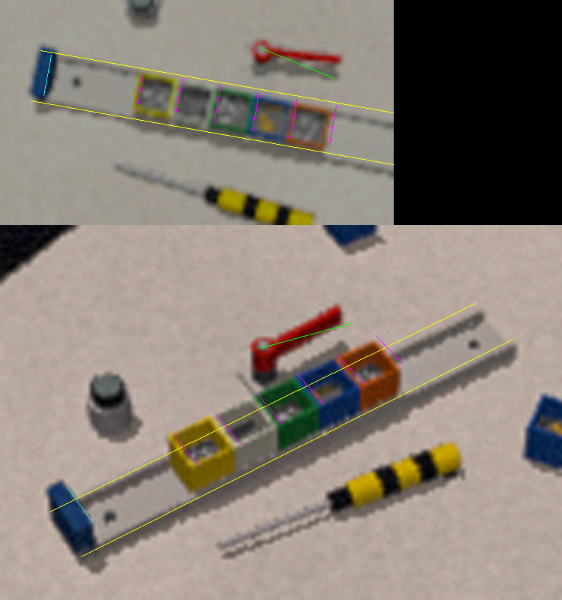

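The fit is right within a few mm, but the network marks are noisy and the gate angle is off (the true value is near -0.1). I'll take a clean zoom and pick corners by hand.

```bash
cat > zoom.py <<'E'
from h import *
import sys
out=[]
for c,(x0,x1,y0,y1) in {'top':(238,358,178,228),'side':(236,374,185,255)}.items():
    z=cv2.resize(camera(c)[y0:y1,x0:x1],None,fx=5,fy=5,interpolation=cv2.INTER_CUBIC)
    for u in range(x0-x0%10+10,x1,10): cv2.line(z,((u-x0)*5,0),((u-x0)*5,z.shape[0]-1 if 0 else 6),(0,0,255),1); cv2.putText(z,str(u),((u-x0)*5-9,15),0,.33,(0,0,0),1)
    for v in range(y0-y0%10+10,y1,10): cv2.line(z,(0,(v-y0)*5),(6,(v-y0)*5),(0,0,255),1); cv2.putText(z,str(v),(8,(v-y0)*5+4),0,.33,(0,0,0),1)
    out.append(z)
w=max(o.shape[1] for o in out); out=[cv2.copyMakeBorder(o,0,0,0,w-o.shape[1],0) for o in out]
cv2.imwrite(sys.argv[1],np.vstack(out)); print(get_obs()['time'])
E
python3 zoom.py pics/z1.png
```

```text
2.75
```

View pics/z1.png

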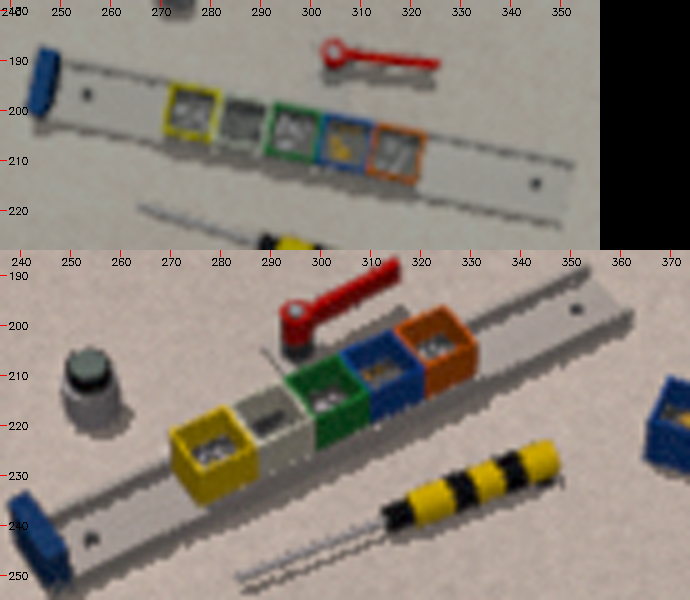

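Corners are readable: top — gate hub (305,188.6), gate end (325.6,190.8), orange rear rim (323.2,204.2)/(321.2,214.8); side — hub (295.2,197), end (315.6,187.4), orange rear rim (324.8,196.8)/(331,204).

```bash
cat > fit2.py <<'E'
from fit import *
O={'top':dict(hub=(305,188.6),end=(325.6,190.8),yf=(271.4,194.8),yn=(270.8,205.4),of=(323.2,204.2),on=(321.2,214.8),rf=(352.8,211),rn=(350,223),st=(248.7,195.1)),
'side':dict(hub=(295.2,197),end=(315.6,187.4),yf=(270.2,221.4),yn=(276.4,229),of=(324.8,196.8),on=(331,204),rf=(353.6,188.4),rn=(362.4,198),st=(245.8,239.8))}
def pts(p):
    s,a=p[3:5]
    L=dict(hub=[-.009,-.05,.032],end=[-.009-.062*np.cos(a),-.05+.062*np.sin(a),.030],yf=[s+.135,-.015,.034],yn=[s+.135,.015,.034],of=[s-.015,-.015,.034],on=[s-.015,.015,.034],rf=[-.16,-.018,.012],rn=[-.16,.018,.012],st=[.148,0,.032])
    return {k:W(p,v)[0] for k,v in L.items()}
for cs in (['top'],['side'],['top','side']):
    f=lambda p:np.concatenate([proj(c,pts(p)[k])-u+[.5,.5] for c in cs for k,u in O[c].items()])
    r=least_squares(f,[.53,.05,1.34,-.06,0],loss='soft_l1'); print(cs,r.x,np.abs(r.fun).max())
for k in O['top']:
    X,g=tri(O['top'][k],O['side'][k]); print(k,X,round(g,4))
print(r.fun.reshape(-1,2).round(1).tolist())
p=r.x; np.save('pose.npy',p)
print('behind orange',W(p,[p[3]-.015-.0095-.02,0,.014]),'jaw angle',np.degrees(p[2])-90)
E
python3 fit2.py
```

```text
['top'] [ 0.5283  0.0465  1.3468 -0.0558 -0.1182] 0.8538990792966956
['side'] [ 0.5298  0.0483  1.3425 -0.0568 -0.0939] 1.1261040693913742
['top', 'side'] [ 0.5292  0.0476  1.3449 -0.0563 -0.1054] 1.2304212312768357
hub [0.5757 0.0249 0.0317] 0.0026
end [ 0.5678 -0.0353  0.027 ] 0.0009
yf [0.5585 0.1212 0.0358] 0.0002
yn [0.5297 0.1251 0.0361] 0.0051
of [ 0.5287 -0.0273  0.0285] 0.0009
on [ 0.499  -0.0197  0.0313] 0.0038
rf [ 0.5095 -0.1135  0.0089] 0.0036
rn [ 0.4738 -0.1048  0.0072] 0.0019
st [0.5617 0.1892 0.0261] 0.004
[[-0.7, 0.1], [-0.0, 0.0], [0.6, -0.5], [-0.9, -0.9], [-0.2, 0.5], [-0.3, 0.1], [-0.2, -0.5], [0.2, -0.5], [-1.2, -0.4], [0.2, 1.0], [0.1, -0.2], [-0.1, 0.2], [0.1, 1.2], [0.4, -0.5], [1.1, 0.1], [0.6, -0.4], [0.3, -1.1], [0.0, -0.6]]
behind orange [[ 0.5066 -0.0507  0.014 ]] jaw angle -12.944877813640076
```

```bash
cat > go.py <<'E'
from fit import *
p=np.load('pose.npy'); 
def shift(x,y,z,o=None):  # rail mm -> tool shift mm, turn about tool y deg
    o=o or get_obs(); M=R.from_quat(o['tool_rot']).as_matrix()
    T=W(p,[x/1e3,y/1e3,z/1e3])[0]
    ang=np.degrees(p[2])-90-np.degrees(np.arctan2(M[1,2],M[0,2]))
    return (M.T@(T-o['position'])*1e3).round(1), round(-ang,1), T.round(4)
def where(o=None):
    o=o or get_obs(); d=np.array(o['position'])-[p[0],p[1],0]; c,s=np.cos(p[2]),np.sin(p[2])
    return np.round([1e3*(c*d[0]+s*d[1]),1e3*(-s*d[0]+c*d[1]),1e3*d[2]],1)
if __name__=='__main__':
    print(where(), get_obs()['time'])
    a=list(map(float,sys.argv[1:]))
    for i in range(0,len(a),3): print(a[i:i+3],*shift(*a[i:i+3]))
E
python3 go.py -115 0 150 -115 0 14
```

```text
[-667.4  133.5  222.6] 2.75
[-115.0, 0.0, 150.0] [-435.8   72.6 -364.8] -53.5 [ 0.5034 -0.0645  0.15  ]
[-115.0, 0.0, 14.0] [-435.8  208.6 -364.8] -53.5 [ 0.5034 -0.0645  0.014 ]
```

>>> drive_tool([
  [-34, 0, -28, 0, -6, 0, 0],
  [-68, 0, -56, 0, -13, 0, 0],
  [-102, 0, -85, 0, -20, 0, 0],
  [-136, 0, -114, 0, -27, 0, 0],
  [-170, 0, -142, 0, -34, 0, 0],
  [-204, 10, -171, 0, -41, 0, 0],
  [-238, 20, -199, 0, -48, 0, 0],
  [-272, 30, -228, 0, -53.5, 0, 0],
  [-306, 40, -256, 0, -53.5, 0, 0],
  [-340, 50, -285, 0, -53.5, 0, 0],
], newtons=20)

```text
time: 3.75
position: [0.4484, -0.1746, 0.1725]
tool_rot: [0.44, -0.553, 0.554, -0.44]
ft_force: [0.2, -1.5, -0.3]
grip_width: 0.015
```

```bash
python3 go.py -115 0 80 -115 0 14
```

```text
[-234.6   29.   172.5] 3.75
[-115.0, 0.0, 80.0] [-119.7   92.5   28.8] -0.0 [ 0.5034 -0.0645  0.08  ]
[-115.0, 0.0, 14.0] [-119.7  158.5   28.7] -0.0 [ 0.5034 -0.0645  0.014 ]
```

>>> drive_tool([
  [-40, 10, 10, 0, 0, 0, 0],
  [-80, 30, 20, 0, 0, 0, 0],
  [-120, 60, 29, 0, 0, 0, 0],
  [-120, 90, 29, 0, 0, 0, 0],
  [-120, 115, 29, 0, 0, 0, 0],
  [-120, 135, 29, 0, 0, 0, 0],
  [-120, 148, 29, 0, 0, 0, 0],
  [-120, 153, 29, 0, 0, 0, 0],
  [-120, 158, 29, 0, 0, 0, 0],
  [-120, 158, 29, 0, 0, 0, 0],
])

```text
time: 4.75
position: [0.503, -0.0657, 0.0147]
tool_rot: [0.44, -0.553, 0.553, -0.44]
ft_force: [0.2, -0.1, 0.5]
grip_width: 0.0006
```

```bash
python3 go.py -80.8 0 14; python3 zoom.py pics/z2.png
```

```text
[-116.3    0.2   14.7] 4.75
[-80.8, 0.0, 14.0] [-35.5   0.7   0.2] -0.0 [ 0.5111 -0.0312  0.014 ]
4.85
```

View pics/z2.png

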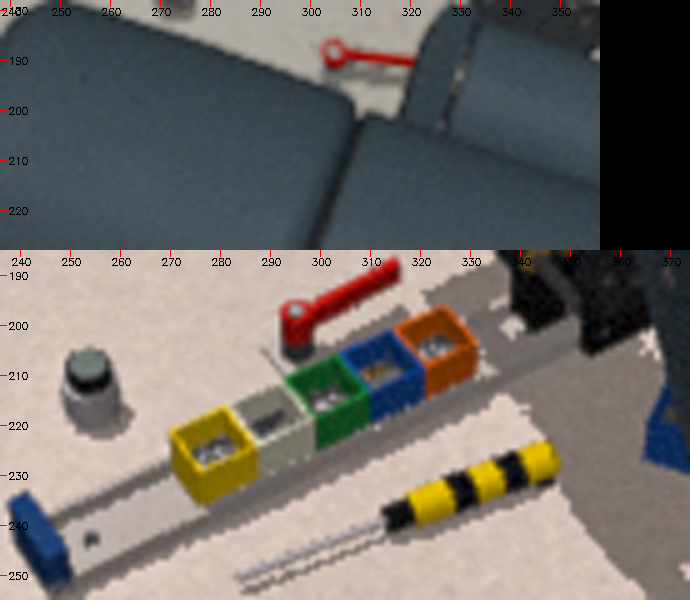

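Pots and gate are unmoved, the arm hides the top view, and two dark finger-like blocks show at side (343,197) and (358,200). I'll check where the tip projects.

Run:
```python
from go import *
im=camera('side'); x0,x1,y0,y1=300,400,120,215
S=6; z=cv2.resize(im[y0:y1,x0:x1],None,fx=S,fy=S,interpolation=cv2.INTER_CUBIC)
z=cv2.convertScaleAbs(z,alpha=2,beta=20)
w=where()/1e3
for dx,dy,dz in [(a,b,c) for a in(-.0095,.0095) for b in(-.015,.015) for c in(0,.05)]:
    q=(proj('side',W(p,[w[0]+dx,w[1]+dy,w[2]+dz])[0])-[x0,y0]+.5)*S; cv2.circle(z,tuple(int(t) for t in q),3,(0,255,0) if dz==0 else (255,0,255),-1)
cv2.imwrite('pics/f1.png',z)
```

```text
(no output)
```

View pics/f1.png

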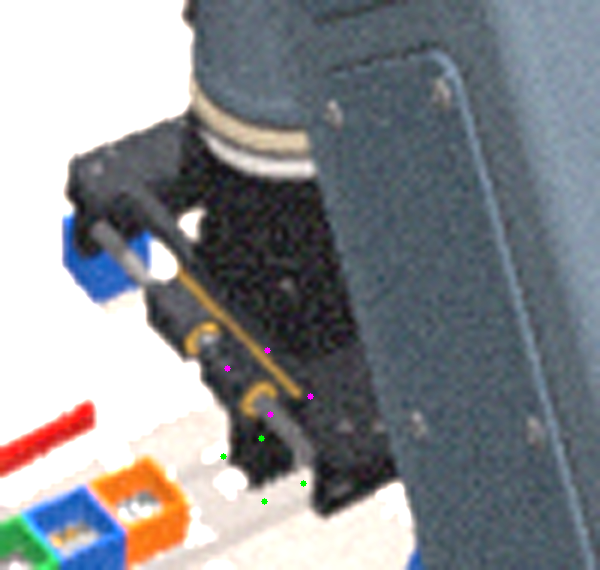

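The body end overhangs on the near side at height; the finger tip sits where predicted, over the channel. Approach now.

>>> drive_tool([
  [-5, 0, 0, 0, 0, 0, 0],
  [-11, 0, 0, 0, 0, 0, 0],
  [-17, 0, 0, 0, 0, 0, 0],
  [-22, 0, 0, 0, 0, 0, 0],
  [-26, 0, 0, 0, 0, 0, 0],
  [-29, 0, 0, 0, 0, 0, 0],
  [-31, 0, 0, 0, 0, 0, 0],
  [-32, 0, 0, 0, 0, 0, 0],
  [-33, 0, 0, 0, 0, 0, 0],
  [-34, 0, 0, 0, 0, 0, 0],
])

```text
time: 5.9
position: [0.5103, -0.0324, 0.0145]
tool_rot: [-0.44, 0.553, -0.553, 0.44]
ft_force: [0.3, -0.9, -0.2]
grip_width: 0.0005
```

>>> drive_tool([
  [-1, 0, 0, 0, 0, 0, 0],
  [-2, 0, 0, 0, 0, 0, 0],
  [-3, 0, 0, 0, 0, 0, 0],
  [-4, 0, 0, 0, 0, 0, 0],
  [-5, 0, 0, 0, 0, 0, 0],
  [-6, 0, 0, 0, 0, 0, 0],
  [-7, 0, 0, 0, 0, 0, 0],
  [-8, 0, 0, 0, 0, 0, 0],
  [-9, 0, 0, 0, 0, 0, 0],
  [-10, 0, 0, 0, 0, 0, 0],
])

```text
time: 6.9
position: [0.5126, -0.0225, 0.0145]
tool_rot: [-0.44, 0.553, -0.553, 0.44]
ft_force: [0.8, -0.2, -1.1]
grip_width: 0.0007
```

```bash
python3 go.py -12 0 14; python3 zoom.py pics/z3.png
```

```text
[-72.    0.5  14.5] 6.9
[-12.0, 0.0, 14.0] [-60.    0.5   0.5] -0.0 [0.5265 0.0359 0.014 ]
7.0
```

View pics/z3.png

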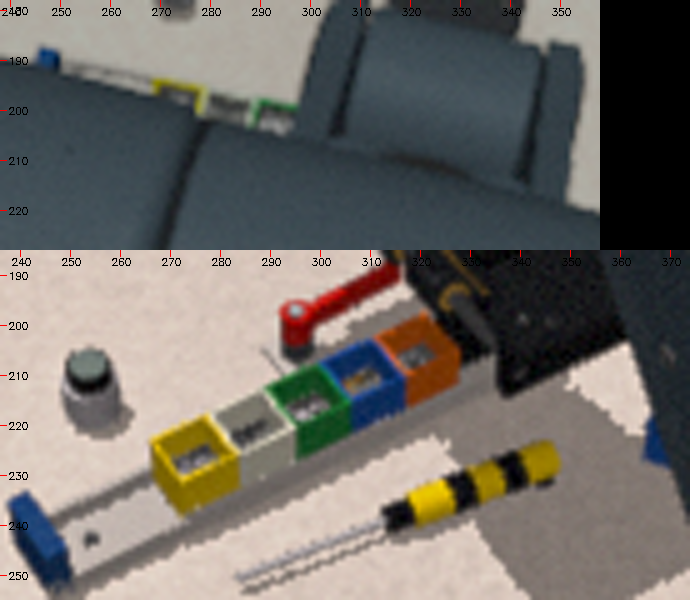

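The row is moving as one: yellow's front corner went from (270,221) to (266,223), with no gaps or tilt. Continuing.

>>> drive_tool([
  [-1, 0, 0, 0, 0, 0, 0],
  [-3, 0, 0, 0, 0, 0, 0],
  [-5, 0, 0, 0, 0, 0, 0],
  [-7, 0, 0, 0, 0, 0, 0],
  [-9, 0, 0, 0, 0, 0, 0],
  [-11, 0, 0, 0, 0, 0, 0],
  [-13, 0, 0, 0, 0, 0, 0],
  [-15, 0, 0, 0, 0, 0, 0],
  [-17, 0, 0, 0, 0, 0, 0],
  [-19, 0, 0, 0, 0, 0, 0],
])

```text
time: 8.0
position: [0.5169, -0.0039, 0.0146]
tool_rot: [0.44, -0.553, 0.553, -0.44]
ft_force: [0.3, -1.1, -0.7]
grip_width: 0.0001
```

>>> drive_tool([
  [-2, 0, 0, 0, 0, 0, 0],
  [-4, 0, 0, 0, 0, 0, 0],
  [-6, 0, 0, 0, 0, 0, 0],
  [-8, 0, 0, 0, 0, 0, 0],
  [-10, 0, 0, 0, 0, 0, 0],
  [-12, 0, 0, 0, 0, 0, 0],
  [-14, 0, 0, 0, 0, 0, 0],
  [-16, 0, 0, 0, 0, 0, 0],
  [-18, 0, 0, 0, 0, 0, 0],
  [-20, 0, 0, 0, 0, 0, 0],
])

```text
time: 9.0
position: [0.5213, 0.0156, 0.0145]
tool_rot: [-0.44, 0.553, -0.553, 0.44]
ft_force: [-0.2, -0.9, 1.0]
grip_width: 0.0002
```

>>> drive_tool([
  [-2, 0, 0, 0, 0, 0, 0],
  [-4, 0, 0, 0, 0, 0, 0],
  [-5, 0, 0, 0, 0, 0, 0],
  [-6, 0, 0, 0, 0, 0, 0],
  [-7, 0, 0, 0, 0, 0, 0],
  [-8, 0, 0, 0, 0, 0, 0],
  [-9, 0, 0, 0, 0, 0, 0],
  [-10, 0, 0, 0, 0, 0, 0],
  [-11, 0, 0, 0, 0, 0, 0],
  [-12, 0, 0, 0, 0, 0, 0],
])

```text
time: 10.0
position: [0.524, 0.0272, 0.0146]
tool_rot: [-0.44, 0.553, -0.553, 0.44]
ft_force: [0.0, -1.7, 2.2]
grip_width: 0.0005
```

```bash
python3 go.py -12 0 14; python3 zoom.py pics/z4.png
```

```text
[-21.    0.5  14.6] 10.0
[-12.0, 0.0, 14.0] [-9.   0.6  0.5] -0.0 [0.5265 0.0359 0.014 ]
10.1
```

View pics/z4.png

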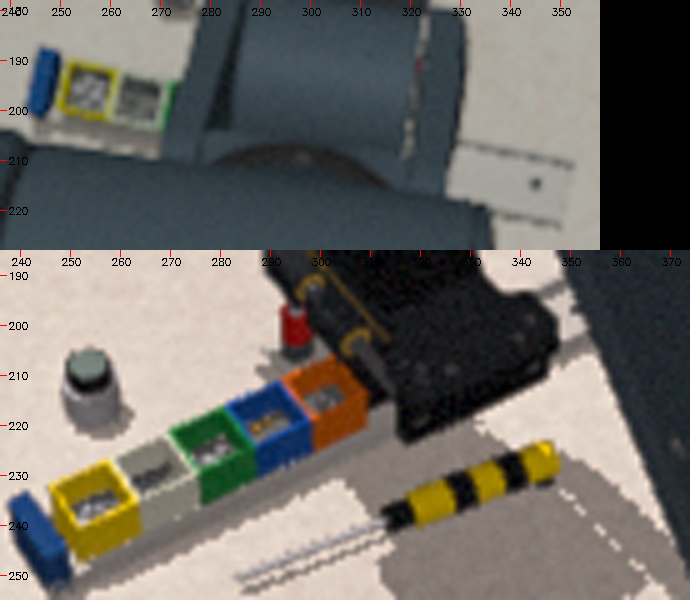

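Row is intact and just short of the stop (yellow front at side (246,232)). The last part goes in small steps while I watch force.

>>> drive_tool([
  [-1, 0, 0, 0, 0, 0, 0],
  [-2, 0, 0, 0, 0, 0, 0],
  [-3, 0, 0, 0, 0, 0, 0],
  [-3.5, 0, 0, 0, 0, 0, 0],
  [-4, 0, 0, 0, 0, 0, 0],
  [-4.5, 0, 0, 0, 0, 0, 0],
  [-5, 0, 0, 0, 0, 0, 0],
])

```text
time: 10.8
position: [0.5251, 0.032, 0.0145]
tool_rot: [-0.44, 0.553, -0.553, 0.44]
ft_force: [-0.1, -2.1, -0.1]
grip_width: 0.0006
```

>>> drive_tool([
  [-0.5, 0, 0, 0, 0, 0, 0],
  [-1, 0, 0, 0, 0, 0, 0],
  [-1, 0, 0, 0, 0, 0, 0],
])

```text
time: 11.1
position: [0.5254, 0.0331, 0.0145]
tool_rot: [-0.44, 0.553, -0.553, 0.44]
ft_force: [0.0, -1.8, 0.6]
grip_width: 0.0005
```

>>> drive_tool([
  [-0.5, 0, 0, 0, 0, 0, 0],
  [-1, 0, 0, 0, 0, 0, 0],
  [-1, 0, 0, 0, 0, 0, 0],
])

```text
time: 11.4
position: [0.5256, 0.034, 0.0145]
tool_rot: [-0.44, 0.553, -0.553, 0.44]
ft_force: [-0.3, -0.9, -0.0]
grip_width: 0.0006
```

>>> drive_tool([
  [-0.5, 0, 0, 0, 0, 0, 0],
  [-1, 0, 0, 0, 0, 0, 0],
  [-1, 0, 0, 0, 0, 0, 0],
])

```text
time: 11.7
position: [0.5257, 0.0345, 0.0146]
tool_rot: [0.441, -0.553, 0.553, -0.44]
ft_force: [-0.7, -2.8, 0.9]
grip_width: 0.0004
```

>>> drive_tool([
  [-0.5, 0, 0, 0, 0, 0, 0],
  [-1, 0, 0, 0, 0, 0, 0],
  [-1, 0, 0, 0, 0, 0, 0],
])

```text
time: 12.0
position: [0.5257, 0.0346, 0.0146]
tool_rot: [0.441, -0.553, 0.553, -0.44]
ft_force: [-1.5, -8.1, 0.5]
grip_width: 0.0006
```

Run:
```python
from go import *
o=get_obs(); print(where(o),o['ft_force'],o['time'])
im=camera('side'); x0,x1,y0,y1=230,320,195,260
z=cv2.resize(im[y0:y1,x0:x1],None,fx=8,fy=8,interpolation=cv2.INTER_CUBIC)
cv2.imwrite('pics/s5.png',z)
```

```text
[-13.4   0.5  14.6] [-1.5081 -8.0592  0.4858] 12.0
```

View pics/s5.png

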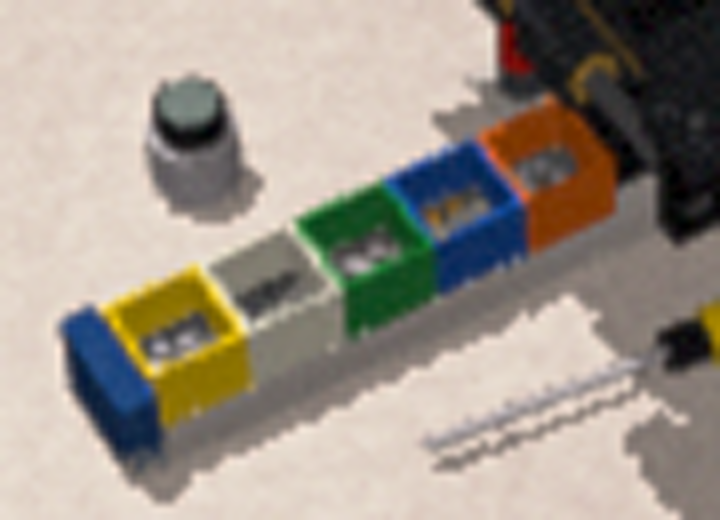

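All five pots are touching, yellow is flush on the blue stop, and force rose to 8 N with the tool stalled at -13.4 mm. Row is home; back off and lift clear.

>>> drive_tool([
  [1, 0, 0, 0, 0, 0, 0],
  [2, 0, 0, 0, 0, 0, 0],
  [4, 0, 0, 0, 0, 0, 0],
  [8, 0, 0, 0, 0, 0, 0],
  [14, 0, 0, 0, 0, 0, 0],
  [20, 0, 0, 0, 0, 0, 0],
  [26, 0, 0, 0, 0, 0, 0],
  [28, -12, 0, 0, 0, 0, 0],
  [28, -30, 0, 0, 0, 0, 0],
  [28, -46, 0, 0, 0, 0, 0],
])

```text
time: 13.05
position: [0.5197, 0.0083, 0.0617]
tool_rot: [-0.44, 0.553, -0.553, 0.44]
ft_force: [0.0, -0.0, 0.0]
grip_width: 0.0005
```

```bash
python3 - <<'E'
import numpy as np
p=np.load('pose.npy'); p[:2]-=.0019*np.array([np.cos(p[2]),np.sin(p[2])]); np.save('pose.npy',p)
E
python3 go.py -54 -90 60 -54 -90 18
```

```text
[-38.5   0.4  61.7] 13.05
[-54.0, -90.0, 60.0] [15.4  1.7 90.5] -0.1 [ 0.6044 -0.0271  0.06  ]
[-54.0, -90.0, 18.0] [15.4 43.7 90.5] -0.1 [ 0.6044 -0.0271  0.018 ]
```

>>> drive_tool([
  [5, 0, 20, 0, 0, 0, 0],
  [10, 0, 45, 0, 0, 0, 0],
  [15, 0, 70, 0, 0, 0, 0],
  [15, 0, 90, 0, 0, 0, 0],
  [15, 5, 90, 0, 0, 0, 0],
  [15, 20, 90, 0, 0, 0, 0],
  [15, 33, 90, 0, 0, 0, 0],
  [15, 40, 90, 0, 0, 0, 0],
  [15, 43, 90, 0, 0, 0, 0],
  [15, 43, 90, 0, 0, 0, 0],
])

```text
time: 14.05
position: [0.6031, -0.0259, 0.0167]
tool_rot: [-0.441, 0.554, -0.553, 0.44]
ft_force: [-0.5, -0.3, -0.5]
grip_width: 0.0004
```

```bash
cat > sweep.py <<'E'
from go import *
o=get_obs(); print(where(o),o['time'])
def tcp(a,rc=48):
    s,c=np.sin(a),np.cos(a); u=np.array([-c,s]); n=np.array([s,c])
    return np.array([-9,-50])+(rc+9.5*c-15*s)*u-(3+9.5*s+15*c)*n
for a in [0,.1,.2,.3,.4,.5,.6,.7,.8,.9,1,1.1,1.2,1.3,1.4,1.5,1.57]:
    q=tcp(a); print(a,q.round(1),shift(*q,18,o)[0])
E
python3 sweep.py; python3 zoom.py pics/z6.png
```

```text
[-53.1 -88.5  16.7] 14.05
0 [-66.5 -68. ] [ 13.4  -1.3 -20.5]
0.1 [-66.6 -63.2] [ 13.4  -1.3 -25.3]
0.2 [-66.1 -58.4] [ 13.   -1.3 -30.1]
0.3 [-65.2 -53.7] [ 12.1  -1.3 -34.8]
0.4 [-63.9 -49.1] [ 10.8  -1.3 -39.4]
0.5 [-62.1 -44.6] [  8.9  -1.2 -43.9]
0.6 [-59.8 -40.4] [  6.7  -1.2 -48.1]
0.7 [-57.1 -36.4] [  4.   -1.2 -52.1]
0.8 [-54.1 -32.7] [  1.   -1.2 -55.8]
0.9 [-50.7 -29.3] [ -2.4  -1.2 -59.2]
1 [-47.  -26.2] [ -6.2  -1.2 -62.3]
1.1 [-42.9 -23.6] [-10.2  -1.2 -64.9]
1.2 [-38.7 -21.3] [-14.4  -1.2 -67.2]
1.3 [-34.2 -19.6] [-18.9  -1.2 -69. ]
1.4 [-29.6 -18.2] [-23.5  -1.2 -70.3]
1.5 [-24.9 -17.3] [-28.2  -1.2 -71.2]
1.57 [-21.5 -17. ] [-31.6  -1.2 -71.5]
14.15
```

View pics/z6.png

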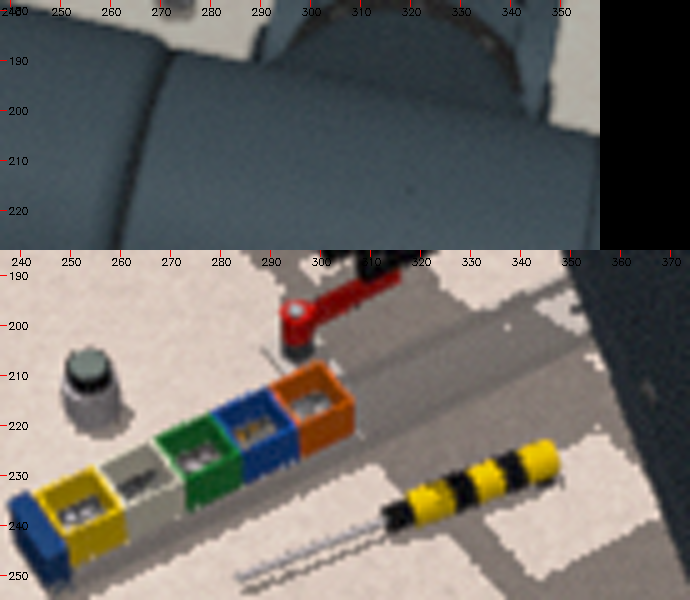

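Pots stayed home after release, the gate is unmoved, and the finger is behind the bar's far side. Start the sweep.

>>> drive_tool([
  [3, -1, -4, 0, 0, 0, 0],
  [6, -1, -8, 0, 0, 0, 0],
  [8, -1, -11, 0, 0, 0, 0],
  [9, -1, -14, 0, 0, 0, 0],
  [9, -1, -17, 0, 0, 0, 0],
  [9, -1, -20, 0, 0, 0, 0],
  [9, -1, -23, 0, 0, 0, 0],
  [9, -1, -26, 0, 0, 0, 0],
  [9, -1, -29, 0, 0, 0, 0],
  [9, -1, -32, 0, 0, 0, 0],
])

```text
time: 15.15
position: [0.5708, -0.0278, 0.0186]
tool_rot: [0.44, -0.553, 0.553, -0.44]
ft_force: [0.7, -0.7, -0.4]
grip_width: 0.0005
```

>>> drive_tool([
  [0, 0, -3, 0, 0, 0, 0],
  [-1, 0, -6, 0, 0, 0, 0],
  [-2, 0, -9, 0, 0, 0, 0],
  [-3, 0, -12, 0, 0, 0, 0],
  [-5, 0, -15, 0, 0, 0, 0],
  [-7, 0, -18, 0, 0, 0, 0],
  [-9, 0, -21, 0, 0, 0, 0],
  [-11, 0, -23.5, 0, 0, 0, 0],
  [-13, 0, -26, 0, 0, 0, 0],
  [-15, 0, -28, 0, 0, 0, 0],
])

```text
time: 16.15
position: [0.5467, -0.0066, 0.0185]
tool_rot: [-0.44, 0.553, -0.553, 0.44]
ft_force: [0.1, -1.5, 0.6]
grip_width: 0.0004
```

```bash
python3 sweep.py; python3 zoom.py pics/z7.png
```

```text
[-47.  -29.2  18.5] 16.15
0 [-66.5 -68. ] [19.5  0.5 38.8]
0.1 [-66.6 -63.2] [19.6  0.5 34. ]
0.2 [-66.1 -58.4] [19.1  0.5 29.2]
0.3 [-65.2 -53.7] [18.2  0.5 24.4]
0.4 [-63.9 -49.1] [16.9  0.5 19.8]
0.5 [-62.1 -44.6] [15.1  0.5 15.4]
0.6 [-59.8 -40.4] [12.8  0.5 11.1]
0.7 [-57.1 -36.4] [10.2  0.5  7.1]
0.8 [-54.1 -32.7] [7.1 0.5 3.4]
0.9 [-50.7 -29.3] [3.7 0.5 0. ]
1 [-47.  -26.2] [-0.   0.5 -3. ]
1.1 [-42.9 -23.6] [-4.   0.5 -5.7]
1.2 [-38.7 -21.3] [-8.3  0.5 -7.9]
1.3 [-34.2 -19.6] [-12.8   0.5  -9.7]
1.4 [-29.6 -18.2] [-17.4   0.5 -11. ]
1.5 [-24.9 -17.3] [-22.1   0.5 -11.9]
1.57 [-21.5 -17. ] [-25.4   0.5 -12.2]
16.25
```

View pics/z7.png

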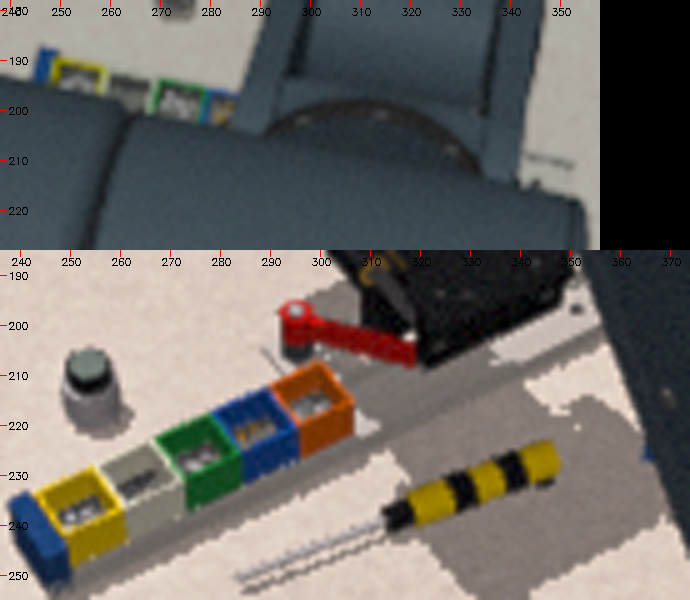

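Gate has swung over the near part of its arc (end now at side (318,206)), and the pots have not moved. Continue.

>>> drive_tool([
  [-2, 0, -2, 0, 0, 0, 0],
  [-4, 0, -4, 0, 0, 0, 0],
  [-6, 0, -6, 0, 0, 0, 0],
  [-8, 0, -7, 0, 0, 0, 0],
  [-10, 0, -8, 0, 0, 0, 0],
  [-12, 0, -9, 0, 0, 0, 0],
  [-14, 0, -10, 0, 0, 0, 0],
  [-16, 0, -10.5, 0, 0, 0, 0],
  [-18, 0, -11, 0, 0, 0, 0],
  [-20, 0, -11, 0, 0, 0, 0],
])

```text
time: 17.25
position: [0.5404, 0.0153, 0.0185]
tool_rot: [-0.441, 0.553, -0.553, 0.44]
ft_force: [-0.3, -0.5, -0.3]
grip_width: 0.0005
```

>>> drive_tool([
  [-1, 0, 0, 0, 0, 0, 0],
  [-2, 0, 0, 0, 0, 0, 0],
  [-2.5, 0, 0, 0, 0, 0, 0],
  [-3, 0, 0, 0, 0, 0, 0],
  [-3.5, 0, 0, 0, 0, 0, 0],
  [-3.5, 0, 0, 0, 0, 0, 0],
])

```text
time: 17.85
position: [0.5416, 0.0185, 0.0186]
tool_rot: [0.44, -0.553, 0.553, -0.44]
ft_force: [0.4, 0.2, -0.4]
grip_width: 0.0005
```

>>> drive_tool([
  [-0.5, 0, 0, 0, 0, 0, 0],
  [-1, 0, 0, 0, 0, 0, 0],
  [-1, 0, 0, 0, 0, 0, 0],
])

```text
time: 18.15
position: [0.5417, 0.0195, 0.0186]
tool_rot: [-0.44, 0.553, -0.553, 0.44]
ft_force: [0.2, -0.9, 0.3]
grip_width: 0.0003
```

```bash
python3 sweep.py|head -1
```

```text
[-22.7 -18.5  18.6] 18.15
```

>>> drive_tool([
  [-0.5, 0, 0, 0, 0, 0, 0],
  [-1, 0, 0, 0, 0, 0, 0],
  [-1, 0, 0, 0, 0, 0, 0],
])

```text
time: 18.45
position: [0.542, 0.0205, 0.0186]
tool_rot: [0.44, -0.553, 0.553, -0.44]
ft_force: [0.2, -0.2, -0.7]
grip_width: 0.0004
```

>>> drive_tool([
  [-0.5, 0, 0, 0, 0, 0, 0],
  [-1, 0, 0, 0, 0, 0, 0],
  [-1, 0, 0, 0, 0, 0, 0],
])

```text
time: 18.75
position: [0.5421, 0.0208, 0.0186]
tool_rot: [0.441, -0.553, 0.553, -0.44]
ft_force: [-1.1, -4.8, -0.8]
grip_width: 0.0008
```

The gate's end of travel was met where predicted (about -21.4 mm). I'll seat it slightly, then retreat and check.

>>> drive_tool([
  [-0.5, 0, 0, 0, 0, 0, 0],
  [-0.5, 0, 0, 0, 0, 0, 0],
])

```text
time: 18.95
position: [0.5421, 0.0208, 0.0186]
tool_rot: [0.441, -0.553, 0.553, -0.44]
ft_force: [-2.1, -6.3, 0.3]
grip_width: 0.0007
```

>>> drive_tool([
  [1, 0, 0, 0, 0, 0, 0],
  [3, 0, 0, 0, 0, 0, 0],
  [7, 0, 0, 0, 0, 0, 0],
  [13, 0, 0, 0, 0, 0, 0],
  [20, 0, 0, 0, 0, 0, 0],
  [28, -5, 0, 0, 0, 0, 0],
  [32, -30, 0, 0, 0, 0, 0],
  [36, -65, 0, 0, 0, 0, 0],
  [40, -105, 0, 0, 0, 0, 0],
  [60, -145, 0, 0, 0, 0, 0],
])

```text
time: 19.95
position: [0.5283, -0.0362, 0.1651]
tool_rot: [-0.441, 0.553, -0.553, 0.441]
ft_force: [1.1, -0.8, 1.1]
grip_width: 0.0008
```

>>> drive_tool([
  [40, -10, 0, 0, 0, 0, 0],
  [80, -20, 0, 0, 0, 0, 0],
  [120, -20, 0, 0, 0, 0, 0],
  [160, -20, 0, 0, 0, 0, 0],
  [200, -20, 0, 0, 0, 0, 0],
  [240, -20, 0, 0, 0, 0, 0],
  [280, -20, 0, 0, 0, 0, 0],
  [320, -20, 0, 0, 0, 0, 0],
  [340, -20, 0, 0, 0, 0, 0],
  [340, -20, 0, 0, 0, 0, 0],
])

```text
time: 20.95
position: [0.4517, -0.3708, 0.1837]
tool_rot: [0.439, -0.554, 0.555, -0.439]
ft_force: [-0.5, 0.2, 0.5]
grip_width: 0.0001
```

```bash
python3 zoom.py pics/z8.png
```

```text
21.05
```

View pics/z8.png

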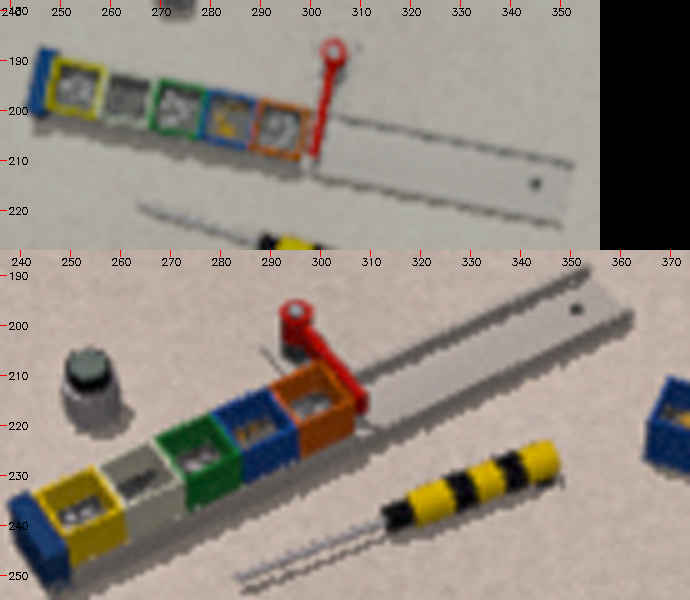

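Both views show the row tight against the stop and the gate straight across the rail behind the orange pot: hub at top (305,188), end at (300.5,208). The screwdriver and loupe have not moved. Handing in.

```bash
python3 -c "
from rig import *
print(hand_in())"
```

```text
the job is handed in; nothing more can be done
None
```

The job is done and handed in at about 21 s of robot time, under the 48 s limit; no verdict was reported.

- **Row:** I pushed the five pots along the rail as one train, touching only the orange pot, with the fingers shut just above the rail walls. I stopped when force at the stop reached about 8 N. In the pictures no pot tipped and no gap opened in the row.
- **Gate:** I backed off and swept the red arm round to its end of travel, where force rose to about 6.5 N. The tool was within about 0.1 mm of the position worked out for a fully shut gate.
- **Last check, arm clear:** Both cameras show the front (yellow) pot on the blue stop, the row tight and the gate straight across the rail behind the orange pot. The screwdriver, the loupe and the blue look-alike pot that shows in the side crop are where they started. My last crops did not cover the drink, blower, pen and tape, or the other look-alike, but the arm's path kept clear of them.

**What disagreed:** My first fit from the network marks had the gate angle wrong (0.22 instead of about -0.1 rad), so I redid it from corners picked by hand. The row met the stop about 2 mm earlier than the camera fit predicted. I corrected for that before moving the gate.

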